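# Fetch the lint scraper out of the lint trap

### The job

A blue lint scraper was left inside the low white lint-trap housing on the laundry counter. Slide the clear guard (it has an orange tab) fully open and leave it open, then take hold of the scraper, tilt it out diagonally through the hatch, which is shorter than the scraper, and finish while holding it still in the gripper, all of it at least a hand's width (100 mm) above the housing and touching nothing else. Do not knock or shift the jar, cup and carton standing beside the housing.

Things in the scene. Friction and masses are not known exactly. Their poses are not given: they have to be found in the camera images.
- housing: White lint-trap housing, fixed: low hollow box 160 wide (its x), 445 long (its y, -205 to +240), deck top 58 above the counter. Origin on the counter under the middle of the hatch, z up. Deck 6 thick (underside z = 52), walls 8. Inside clear for y -197 to +232, x -72 to +72; its floor is the counter, z = 0. Aluminium side rails (|x| 75 to 80, y -90 to +240) rise to z = 68.
- hatch (a point): Middle of the hatch in the deck, at deck-top height (z = 58 over the housing's origin), axes as the housing's. The hole runs from y = -80 to +80 and over the inner width, x = -72 to +72; the deck covers the rest at both ends. There is room in it for fingers opened about 50 mm, not for a gripper opened much wider.
- guard (a joint): Sliding guard: clear pane in an aluminium frame, 140 (housing x) by 160 (y) by 5 thick, lying on the deck over the hatch (top at z = 64). In m: 0 = shut, centred on the hatch; grows towards housing +y; 0.150 = fully open at its stop, near edge at housing y = +70, so the free hatch is y -80 to +70. Starts 0 to 30 mm open. Friction about 1.5 N; stays where left.
- guard_handle (a point): Top middle of the guard's orange tab: upright plate 46 (housing x) by 10 (housing y) by 30 tall on the guard; its top is 94 above the counter, 30 above the pane. It sits 60 towards housing +y from the guard's middle and moves with it. Pinch it across its 10 mm thickness, or push it.
- scraper: Blue rigid lint scraper, 220 long (its y), about 0.06 to 0.11 kg, lying flat on the counter in the housing, along its y within 0.08 rad, both ends under the deck, blade to housing +y; room to slide lengthwise inside. Origin: underside at mid-length (yellow band), about its centre of mass. Handle 18 wide, 14 high, y -110 to +50; blade 36 wide, 6 thick, y +48 to +110.
- handle_end (a point): Tip of the scraper's handle (scraper y = -110, mid-height, z = 7).
- blade_end (a point): Tip of the scraper's blade (scraper y = +110, mid-thickness, z = 3).
- jar: Bystander: jar with green cap, 64 diameter, 100 tall, beyond the housing. Origin: middle of its underside.
- mug: Bystander: blue cup, 72 diameter, 85 tall, beyond the housing. Origin: middle of its underside.
- carton: Bystander: cardboard carton with green band, 55 by 85 by 65 tall, beyond the housing. Origin: middle of its underside.

How it is judged:
On the way, in this order (a step that is already met when the one before it is completed fails the run):
1. the guard is slid fully open (value of joint guard above 0.142 m), for 0.2 s.
2. one end of the scraper is out above the deck while the other is still inside, below it (((height (world z) of blade_end above 0.07 m and height (world z) of handle_end below 0.052 m) or (height (world z) of handle_end above 0.07 m and height (world z) of blade_end below 0.052 m))).
At the end, for the whole second after the job is handed in: The guard is still open (joint above 0.135 m); both ends of the scraper are more than 140 mm above the counter (some 80 mm above the deck), it is held by the fingers (over 1 N), touches neither the housing nor the bystanders (under 0.2 N) and is still (under 0.05 m/s) (value of joint guard above 0.135 m and height (world z) of each of blade_end, handle_end above 0.14 m and contact force between scraper and the fingers above 1 N and contact force between scraper and housing below 0.2 N and contact force between scraper and jar below 0.2 N and contact force between scraper and mug below 0.2 N and contact force between scraper and carton below 0.2 N and linear speed of scraper below 0.05 m/s); the arm keeps its last pose, push and grip.
It fails at once if the jar is shifted more than 40 mm or tipped (distance of jar from where it was at the start of the episode above 0.04 m or angle between jar's own z axis and vertical above 0.5 rad).
It fails at once if the mug is shifted more than 40 mm or tipped (distance of mug from where it was at the start of the episode above 0.04 m or angle between mug's own z axis and vertical above 0.5 rad).
It fails at once if the carton is shifted more than 40 mm or tipped (distance of carton from where it was at the start of the episode above 0.04 m or angle between carton's own z axis and vertical above 0.5 rad).
It also fails if it takes over 58 s, if anything falls off the work surface, if the arm or the gripper's body presses on something with over 40 N, if the wrist force passes 120 N, or if a joint passes its speed limit or range.

### The arm

A 7-joint arm with a two-finger parallel gripper is mounted at the origin on the work surface. World frame = base frame: x ahead of the robot, y to its left, z up, the work surface at z = 0. Lengths are in m, angles in rad, forces in N, time in s.
With the tool pointing down it reaches from about 0.425 to 0.925 m from the base axis. Payload 6.8 kg.
Tool frame: the origin (TCP) lies midway between the tips of the shut fingers; the grasp point (between the pads) lies 19 mm behind it; z points along the fingers, y is the line along which they close (so a half turn about z gives the same grasp; the last joint's range is limited). The gripper opens to 85 mm and grips with 20 to 120 N. Pads are 22 mm wide; open, the fingers measure 114 mm over their backs; the gripper's body (76 mm by 85 mm) begins 54 mm behind the grasp point. The pads swing forward as they close: fully open they stand 13 mm farther back than shut.
Start: joints at [1.197, 0.477, 0.022, 1.555, -0.011, 1.109, -0.083], TCP at [0.177, -0.651, 0.231] pointing down, gripper open.
Joint ranges: [-2.96, 2.96], [-0.34, 2.1], [-1.41, 1.46], [0.24, 2.44], [-1.37, 4.51], [0.17, 1.92], [-2.96, 2.96]. Speed limits (rad/s): [2.39, 2.39, 3.14, 3.14, 3.14, 3.14, 3.14].

### API

Orientations are given as [roll, pitch, yaw] about the fixed x, y, z axes, in that order (R = Rz(yaw) Ry(pitch) Rx(roll)).
In Python, from bench import ctrl gives the robot as it stands.
- The arm moves only by the tool step_hand, called by a JSON object that holds its "op" and its "data". Schema: {"type":"object","properties":{"steps":{"type":"array","items":{"type":"number"},"minItems":6,"maxItems":30},"finger_gap":{"type":"number"},"grip_force":{"type":"number"},"only":{"type":"string"},"quiet":{"type":"boolean"},"lines":{"type":"string"}},"required":["steps"],"additionalProperties":false}. steps is one flat list of numbers that holds 1 to 5 rows one after another, with no inner brackets; each row has 6 numbers: dx, dy, dz in m, then a rotation vector rx, ry, rz in rad; each row shifts and turns the commanded pose from where the row before left it, along the tool's axes as they then stand; what a row does not reach is not made up. A row lasts 1/10 s, in which the tool goes at most 0.05 m and 0.15 rad, less where a joint would pass 70% of its speed; a pose out of reach is approached as far as the arm can. finger_gap is the finger opening in m, set as the call begins (left out keeps the last). The fingers move at their own pace and stop on an object; grip_force is the grip in N (left out, the last holds). Time passes only in rows, so rows that do not move let the fingers close. The tool returns the time, the measured TCP pose, the force, the opening and the grip force at its end. only (a regular expression) keeps the lines of the reply that match it, lines (a string "A,B") keeps lines A to B, and quiet returns only ok. Input that does not fit is refused with a message, and nothing moves.
- ctrl.observe(): the state, without advancing time (a new reading comes with each control period).
- ctrl.read_camera(name): name is "side" or "top"; returns (picture, depth): 480x640x3 uint8, red, green, blue; 480x640 float32, m along the optical axis (not along the pixel's ray), 0 where there is no reading.
- ctrl.camera_info(name): a dict with "fov_y" (degrees; the focal length in pixels is half the picture's height over the tangent of half this angle, whatever the lens; pixels are square), "cx", "cy" (the principal point, pixels), "R" (3x3) and "t" (3): a world point X has camera coordinates R X + t. Camera axes: x right, y down, z forward; pixel columns grow to the right and rows downward; lengths in m; the calibration is good to about 2 mm. A picture is of the moment at which its call begins. camera_info takes no time and is no camera call.
- ctrl.hand_in(): hands the job in; it is judged then, once.
The state is a dict: "clock": time; "joints": joint angles; "dq": joint speeds; "joint_efforts": joint torques, N m; "position": TCP position; "tcp_rot": TCP orientation; "wrist_force": force on the tool from outside, world axes, zero at the start; "wrist_torque": the same for the moment, N m; "grip_width": finger opening in m; "grasp_force": force on a finger pad.
Only numpy, scipy, OpenCV 4.12 (cv2) and the standard library are available. Lean on these libraries where they do the work, as an engineer would, in place of code of your own. Each camera call takes 0.05 s, during which the arm holds its last target. There are 200 camera calls.

## Working session

There is one attempt and no reset: what is moved stays moved. The work goes in short steps, Python scripts to look and compute and a tool call to move; the robot and the scene stay as the last step left them, time stands still between calls to the robot, and variables do not carry over. Pictures are saved under pics/ and viewed, at most 10 in all, crops included, and the job is handed in when it is done.

```bash
ls; mkdir -p pics
```

Run:
```python
from bench import ctrl
import cv2,numpy as np
for n in("side","top"):
    p,d=ctrl.read_camera(n); cv2.imwrite(f"pics/{n}0.png",p[:,:,::-1]); np.savez(f"{n}0.npz",p=p,d=d)
    i=ctrl.camera_info(n); print(n,i)
print(ctrl.observe())
```

```text
bench.py
pics
side {'fov_y': 45.90723935933398, 'cx': 323.68893274626527, 'cy': 238.2560836046669, 'R': array([[ 0.84999688, -0.52657199,  0.0150745 ],
       [-0.36922033, -0.61592131, -0.69592908],
       [ 0.37574147,  0.58597174, -0.71795228]]), 't': array([-0.55170042,  0.25906879,  0.59853705])}
top {'fov_y': 54.43221312351821, 'cx': 313.08723067383477, 'cy': 233.63730538193752, 'R': array([[ 0.02712324, -0.99939512,  0.02176537],
       [-0.98846219, -0.03005966, -0.1484551 ],
       [ 0.14901956, -0.01748766, -0.9886796 ]]), 't': array([-0.0696218 ,  0.61658999,  0.6912411 ])}
{'clock': 0.1, 'joints': array([ 1.19691943,  0.47772124,  0.02236574,  1.55632463, -0.01149124,
        1.10929472, -0.08306544]), 'dq': array([ 0.00160543, -0.00251045, -0.0007819 , -0.00288999, -0.00103514,
       -0.00049732, -0.00091678]), 'joint_efforts': array([ 3.95666604e-03, -5.97760284e+01,  1.61340069e+00, -2.81953579e+01,
        1.27499897e-02,  5.03539690e-03,  5.17459705e-05]), 'position': array([ 0.17713316, -0.6508072 ,  0.23043264]), 'tcp_rot': array([-3.13997893e+00,  1.35746676e-04,  2.65815276e-01]), 'wrist_force': array([-0.11769972,  0.37156548, -0.13978906]), 'wrist_torque': array([-0.02417332, -0.03270862,  0.00040052]), 'grasp_force': 0.0, 'grip_width': 0.08545298063127454}
```

View pics/side0.png

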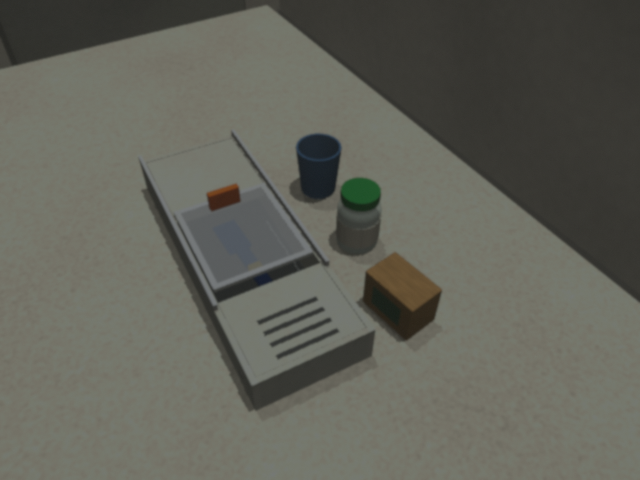

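View pics/top0.png

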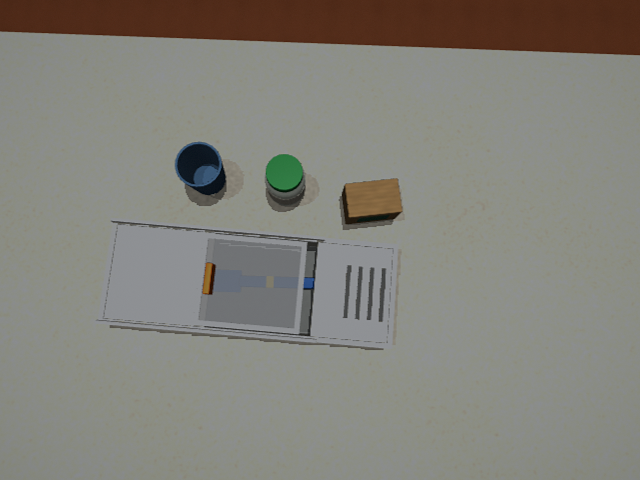

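The side view shows the tab at (224,196), the guard partly over the hatch, and the jar, cup and carton to the right of the housing. In the top view the tab is at (208,279), the yellow band at (270,282), and the blue handle pokes out past the pane at (309,283). Housing +y points left, which is world +y.

Create h.py:
```python
from bench import ctrl
import cv2,numpy as np
def cam(n):
    i=ctrl.camera_info(n); return i,240/np.tan(np.radians(i["fov_y"]/2))
def ray(n,u,v):
    i,f=cam(n); R=i["R"]; return -R.T@i["t"], R.T@np.array([(u-i["cx"])/f,(v-i["cy"])/f,1])
def plane(n,u,v,z):
    c,d=ray(n,u,v); return c+d*(z-c[2])/d[2]
def proj(n,X):
    i,f=cam(n); c=i["R"]@np.asarray(X)+i["t"]; return c[:2]/c[2]*f+[i["cx"],i["cy"]]
def tri(p,q):
    c1,d1=ray("side",*p); c2,d2=ray("top",*q)
    s=np.linalg.lstsq(np.c_[d1,-d2],c2-c1,rcond=None)[0]
    a,b=c1+s[0]*d1,c2+s[1]*d2; return (a+b)/2,np.linalg.norm(a-b)
def cloud(n,d):
    i,f=cam(n); v,u=np.mgrid[:480,:640]
    P=np.stack([(u-i["cx"])/f*d,(v-i["cy"])/f*d,d],-1); return (P-i["t"])@i["R"]
def hsv(p): return cv2.cvtColor(p,cv2.COLOR_RGB2HSV)
def blob(m):
    n,l,s,c=cv2.connectedComponentsWithStats(m.astype(np.uint8)); k=1+np.argmax(s[1:,4]); return l==k,c[k],s[k]
```

Run:
```python
from h import *
D={n:np.load(n+"0.npz") for n in("side","top")}
C={n:cloud(n,D[n]["d"]) for n in D}
W={}
for n in D:
    H=hsv(D[n]["p"]).astype(int); roi=np.zeros((480,640),bool)
    if n=="top": roi[215:355,90:405]=1
    else: roi[170:320,140:320]=1
    m=(H[...,0]<18)&(H[...,1]>150)&(H[...,2]>90)&roi
    b,c,s=blob(m); print(n,"tab",c,s,cv2.minAreaRect(np.argwhere(b)[:,::-1].astype(np.float32)), "topz pctl",np.percentile(C[n][b],[50,98],axis=0).round(4)); W[n]=c
    m=(H[...,0]>105)&(H[...,0]<130)&(H[...,1]>150)&roi
    b,c,s=blob(m); print(n,"blue",c,s,np.median(C[n][b],axis=0).round(4))
    m=(H[...,0]<35)&(H[...,0]>12)&(H[...,1]>30)&roi
    if n=="top":
        m[:265]=0;m[295:]=0;m[:,:255]=0;m[:,285:]=0; b,c,s=blob(m); print("band",c,s,np.median(C[n][b],axis=0))
P=C["top"]; z=P[...,2]; m=(z>.05)&(z<.075); m[:215]=0;m[355:]=0;m[:,:90]=0;m[:,405:]=0
b,c,s=blob(m); q=P[b][:,:2].astype(np.float32); (x,y),(w,h),a=cv2.minAreaRect(q); print("housing",x,y,w,h,a,cv2.boxPoints(((x,y),(w,h),a)))
for uv in [(150,280),(345,300),(255,250)]: print(uv,P[uv[1],uv[0]])
for nm,r in(("jar",(150,205,260,310)),("mug",(140,200,170,228)),("carton",(175,225,340,405))):
    Q=P[r[0]:r[1],r[2]:r[3]].reshape(-1,3);Q=Q[Q[:,2]>.055]; print(nm,Q.min(0).round(3),Q.max(0).round(3))
```

```bash
cd pics; python3 -c "
import cv2;a=cv2.imread('top0.png')[210:355,90:405];cv2.imwrite('c.png',cv2.resize(a,None,fx=2.5,fy=2.5,interpolation=2))"
```

```text
side tab [222.16071429 190.24107143] [208 185  30  12 112] ((222.2373504638672, 190.1744842529297), (3.6817586421966553, 30.06047248840332), 72.34988403320312) topz pctl [[0.5419 0.0994 0.0933]
 [0.5622 0.1038 0.0951]]Traceback (most recent call last):
  File "<stdin>", line 12, in <module>
  File "h.py", line 20, in blob
    n,l,s,c=cv2.connectedComponentsWithStats(m.astype(np.uint8)); k=1+np.argmax(s[1:,4]); return l==k,c[k],s[k]
                                                                      ~~~~~~~~~^^^^^^^^^
    return _wrapfunc(a, 'argmax', axis=axis, out=out, **kwds)
    return bound(*args, **kwds)
ValueError: attempt to get argmax of an empty sequence
```

View pics/c.png

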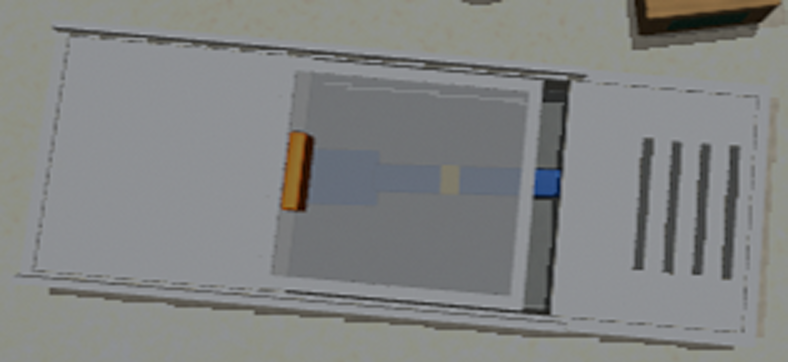

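The crop shows the band at crop (450,179), which is full (270,281.6). The blade starts at crop x 378 and the handle is visible at crop (547,183). The tab's top face is at about crop (294,171).

Run:
```python
from h import *
D={n:np.load(n+"0.npz") for n in("side","top")}
C={n:cloud(n,D[n]["d"]) for n in D}
for n in D:
    H=hsv(D[n]["p"]).astype(int); roi=np.zeros((480,640),bool)
    if n=="top": roi[215:355,90:405]=1
    else: roi[170:320,140:320]=1
    m=(H[...,0]<18)&(H[...,1]>120)&(H[...,2]>60)&roi
    b,c,s=blob(m); Q=C[n][b]; T=Q[Q[:,2]>.09]; print(n,"tab",c,s,"top face",len(T),T.mean(0).round(4),cv2.minAreaRect(T[:,:2].astype(np.float32)))
    m=(H[...,0]>100)&(H[...,0]<130)&(H[...,1]>110)&roi
    b,c,s=blob(m); print(n,"blue",c,s,np.median(C[n][b],axis=0).round(4))
P=C["top"]; z=P[...,2]; m=(z>.05)&(z<.075); m[:215]=0;m[355:]=0;m[:,:90]=0;m[:,405:]=0
b,c,s=blob(m); q=P[b][:,:2].astype(np.float32); (x,y),(w,h),a=cv2.minAreaRect(q); print("housing",x,y,w,h,a,cv2.boxPoints(((x,y),(w,h),a)))
for uv in [(150,280),(330,300),(255,250),(308,260),(309,283)]: print(uv,P[uv[1],uv[0]])
for uv in [(270,281.6)]: print("band",plane("top",*uv,.014))
# tip of visible handle/blade edges
print("blade start centre",plane("top",90+378/2.5,210+177/2.5,.006),"handle vis",plane("top",90+547/2.5,210+183/2.5,.014))
for nm,r in(("jar",(150,205,260,310)),("mug",(140,200,170,228)),("carton",(175,225,340,405))):
    Q=P[r[0]:r[1],r[2]:r[3]].reshape(-1,3);Q=Q[Q[:,2]>.055]; print(nm,Q.min(0).round(3),Q.max(0).round(3))
```

```text
side tab [223.39717742 196.19758065] [208 184  31  26 496] top face 177 [0.5377 0.0858 0.1047] ((0.43339434266090393, -0.18250617384910583), (0.625637412071228, 0.04106539860367775), 68.85504913330078)
side blue [262.64935065 278.68831169] [257 275  13   9  77] [ 0.5418 -0.0116  0.0144]
top tab [207.52083333 277.39583333] [203 263  10  31  96] top face 91 [0.5416 0.0989 0.1002] ((0.5362714529037476, 0.032643161714076996), (0.14714057743549347, 0.044420041143894196), 85.49847412109375)
top blue [308.46846847 282.94594595] [304 277  10  12 111] [ 0.542  -0.0466  0.0133]
housing 0.5384588241577148 0.04222014546394348 0.4461804926395416 0.16046640276908875 86.5718994140625 [[ 0.4450293  -0.17567328]
 [ 0.6052086  -0.18526852]
 [ 0.6318884   0.26011357]
 [ 0.47170907  0.2697088 ]]
(150, 280) [0.53773995 0.1947513  0.05780395]
(330, 300) [ 0.51507566 -0.08024211  0.05802507]
(255, 250) [0.587626   0.03664953 0.06465823]
(308, 260) [ 0.58046012 -0.04539329  0.00227892]
(309, 283) [ 0.54202525 -0.04802752  0.01166867]
band [0.54240634 0.01538627 0.014     ]
blade start centre [0.54274218 0.06312458 0.006     ] handle vis [ 0.54158985 -0.04768393  0.014     ]
jar [ 0.508 -0.039  0.055] [0.731 0.026 0.776]
mug [ 0.508 -0.039  0.055] [0.751 0.163 0.776]
carton [ 0.508 -0.19   0.055] [ 0.709 -0.039  0.776]
```

Create go.py:
```python
import sys,numpy as np
from h import ctrl
from scipy.spatial.transform import Rotation as Ro
O=np.array([.5374,.0247,0]);Y=np.array([.0598,.9982,0]);X=np.array([.9982,-.0598,0])
# usage: go.py hx hy z tilt scraper_yaw  -> tool-frame delta to the target (housing coords); tilt raises the blade end
s=ctrl.observe();R=Ro.from_euler("xyz",s["tcp_rot"]);p=s["position"]
d=p-O;print("t",s["clock"],"housing xyz",(d@X).round(4),(d@Y).round(4),p[2].round(4),"F",s["wrist_force"].round(1),"q",s["joints"].round(2))
if len(sys.argv)>1:
    hx,hy,z,t,yw=map(float,sys.argv[1:6]); T=O+hx*X+hy*Y+[0,0,z]
    G=Ro.from_euler("z",yw)*Ro.from_euler("x",t)*Ro.from_euler("z",np.pi/2)*Ro.from_euler("x",np.pi)
    print("d",R.inv().apply(T-p).round(4),"r",(R.inv()*G).as_rotvec().round(4))
```

```text
(no output)
```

{"op": "step_hand", "data": {"steps": [0.0316, -0.035, 0, 0, 0, 0, 0.0316, -0.035, 0, 0, 0, 0, 0.0316, -0.035, 0, 0, 0, 0, 0.0316, -0.035, 0, 0, 0, 0, 0.0316, -0.035, 0, 0, 0, 0], "finger_gap": 0.02, "grip_force": 40}}

```text
clock: 0.6
position: [0.2842, -0.4389, 0.231]
tcp_rot: [-3.141, 0.0, 0.266]
wrist_force: [2.0, -0.6, 0.5]
grip_width: 0.02
grasp_force: 0.0
```

{"op": "step_hand", "data": {"steps": [0.0316, -0.035, 0, 0, 0, 0, 0.0316, -0.035, 0, 0, 0, 0, 0.0316, -0.035, 0, 0, 0, 0, 0.0316, -0.035, 0, 0, 0, 0, 0.0316, -0.035, 0, 0, 0, 0]}}

```text
clock: 1.1
position: [0.3906, -0.2288, 0.2313]
tcp_rot: [3.141, 0.0, 0.266]
wrist_force: [1.3, -1.0, 0.2]
grip_width: 0.0198
grasp_force: 0.0
```

{"op": "step_hand", "data": {"steps": [0.0316, -0.035, 0, 0, 0, 0, 0.0316, -0.035, 0, 0, 0, 0, 0.0316, -0.035, 0, 0, 0, 0, 0.0316, -0.035, 0, 0, 0, 0, 0.0316, -0.035, 0, 0, 0, 0]}}

```text
clock: 1.6
position: [0.4971, -0.0186, 0.2312]
tcp_rot: [3.141, 0.0, 0.265]
wrist_force: [0.5, -0.2, 0.7]
grip_width: 0.0202
grasp_force: 0.0
```

{"op": "step_hand", "data": {"steps": [0, 0, 0, 0, 0, -0.14, 0, 0, 0, 0, 0, -0.14, 0, 0, 0, 0, 0, -0.14, 0, 0, 0, 0, 0, -0.14, 0, 0, 0, 0, 0, -0.14]}}

```text
clock: 2.1
position: [0.4964, -0.0202, 0.2309]
tcp_rot: [-3.141, 0.0, 0.972]
wrist_force: [-0.3, -0.4, 0.1]
grip_width: 0.0201
grasp_force: 0.0
```

{"op": "step_hand", "data": {"steps": [0, 0, 0, 0, 0, -0.14, 0, 0, 0, 0, 0, -0.14, 0, 0, 0, 0, 0, -0.14, 0, 0, 0, 0, 0, -0.125, 0, 0, 0, 0, 0, 0]}}

```text
clock: 2.6
position: [0.4965, -0.0204, 0.231]
tcp_rot: [-3.141, -0.0, 1.512]
wrist_force: [0.5, -0.6, -0.8]
grip_width: 0.0199
grasp_force: 0.0
```

```bash
python3 go.py 0 .040 .072 0 -.06
```

```text
t 2.6 housing xyz -0.0382 -0.0474 0.231 F [ 0.5 -0.6 -0.8] q [ 0.44  0.24 -0.61  1.94  0.16  1.01 -0.29]
d [0.0874 0.0383 0.1589] r [-0.0007 -0.0001  0.0008]
```

Accurate. Move over to behind the tab, then descend.

{"op": "step_hand", "data": {"steps": [0.0437, 0.0192, 0, 0, 0, 0, 0.0437, 0.0192, 0, 0, 0, 0, 0, 0, 0.04, 0, 0, 0, 0, 0, 0.04, 0, 0, 0, 0, 0, 0.04, 0, 0, 0]}}

```text
clock: 3.1
position: [0.5404, 0.065, 0.1099]
tcp_rot: [3.141, -0.0, 1.508]
wrist_force: [1.3, -0.4, -0.8]
grip_width: 0.02
grasp_force: 0.0
```

{"op": "step_hand", "data": {"steps": [0, 0, 0.03, 0, 0, 0, 0, 0, 0.009, 0, 0, 0, 0, 0, 0, 0, 0, 0]}}

```text
clock: 3.4
position: [0.5395, 0.0646, 0.0714]
tcp_rot: [-3.139, 0.0, 1.509]
wrist_force: [0.2, 0.5, 0.5]
grip_width: 0.0202
grasp_force: 0.0
```

{"op": "step_hand", "data": {"steps": [0.01, 0, 0, 0, 0, 0, 0.01, 0, 0, 0, 0, 0, 0.01, 0, 0, 0, 0, 0, 0.015, 0, 0, 0, 0, 0, 0.015, 0, 0, 0, 0, 0]}}

```text
clock: 3.9
position: [0.5446, 0.1259, 0.073]
tcp_rot: [3.14, -0.0, 1.511]
wrist_force: [1.0, -1.4, 0.7]
grip_width: 0.0202
grasp_force: 1.0
```

{"op": "step_hand", "data": {"steps": [0.015, 0, 0, 0, 0, 0, 0.015, 0, 0, 0, 0, 0, 0.015, 0, 0, 0, 0, 0, 0.015, 0, 0, 0, 0, 0, 0, 0, 0, 0, 0, 0]}}

```text
clock: 4.4
position: [0.547, 0.1883, 0.0724]
tcp_rot: [-3.141, -0.003, 1.514]
wrist_force: [-0.3, -0.1, 0.2]
grip_width: 0.02
grasp_force: 0.0
```

```bash
python3 go.py 0 .194 .072 0 -.06
```

```text
t 4.4 housing xyz -0.0002 0.1639 0.0724 F [-0.3 -0.1  0.2] q [-0.02  0.58 -0.55  1.89  0.41  0.79 -0.84]
d [0.0301 0.0003 0.0005] r [-0.0002 -0.0025  0.0036]
```

{"op": "step_hand", "data": {"steps": [0.01, 0, 0, 0, 0, 0, 0.01, 0, 0, 0, 0, 0, 0.006, 0, 0, 0, 0, 0, 0, 0, 0, 0, 0, 0]}}

```text
clock: 4.8
position: [0.549, 0.2119, 0.0723]
tcp_rot: [-3.142, -0.001, 1.512]
wrist_force: [-0.3, -0.8, -0.4]
grip_width: 0.02
grasp_force: 0.0
```

{"op": "step_hand", "data": {"steps": [0.003, 0, 0, 0, 0, 0, 0, 0, 0, 0, 0, 0]}}

```text
clock: 5.0
position: [0.5494, 0.2136, 0.0724]
tcp_rot: [3.141, -0.0, 1.511]
wrist_force: [-0.3, 0.0, -0.5]
grip_width: 0.0198
grasp_force: 0.0
```

{"op": "step_hand", "data": {"steps": [0.003, 0, 0, 0, 0, 0, 0, 0, 0, 0, 0, 0]}}

```text
clock: 5.2
position: [0.5497, 0.2165, 0.0724]
tcp_rot: [3.141, -0.0, 1.511]
wrist_force: [0.0, 0.1, 0.6]
grip_width: 0.0202
grasp_force: 0.3
```

{"op": "step_hand", "data": {"steps": [0.003, 0, 0, 0, 0, 0, 0, 0, 0, 0, 0, 0]}}

```text
clock: 5.4
position: [0.5498, 0.2188, 0.0723]
tcp_rot: [3.142, 0.001, 1.51]
wrist_force: [-0.2, -3.5, 1.3]
grip_width: 0.02
grasp_force: 1.5
```

```bash
python3 go.py 0 .194 .072 0 -.06
```

```text
t 5.4 housing xyz 0.0008 0.1945 0.0723 F [-0.2 -3.5  1.3] q [-0.08  0.59 -0.54  1.85  0.41  0.81 -0.89]
d [-0.0005 -0.0008  0.0003] r [ 0.      0.0011 -0.0004]
```

{"op": "step_hand", "data": {"steps": [0.003, 0, 0, 0, 0, 0, 0, 0, 0, 0, 0, 0]}}

```text
clock: 5.6
position: [0.5498, 0.2189, 0.0722]
tcp_rot: [-3.14, 0.006, 1.509]
wrist_force: [-2.2, -10.7, 6.5]
grip_width: 0.0199
grasp_force: 5.1
```

{"op": "step_hand", "data": {"steps": [0.002, 0, 0, 0, 0, 0, 0, 0, 0, 0, 0, 0, 0, 0, 0, 0, 0, 0]}}

```text
clock: 5.9
position: [0.5497, 0.2189, 0.0722]
tcp_rot: [-3.14, 0.008, 1.508]
wrist_force: [-3.0, -14.4, 10.4]
grip_width: 0.0201
grasp_force: 7.3
```

```bash
python3 go.py 0 .194 .072 0 -.06
```

Run:
```python
from h import *
p,d=ctrl.read_camera("side"); cv2.imwrite("pics/s1.png",p[:,:,::-1])
O=np.array([.5374,.0247,0]);Y=np.array([.0598,.9982,0])
H=hsv(p).astype(int); C=cloud("side",d)
m=(H[...,0]<18)&(H[...,1]>120)&(H[...,2]>60); m[:100]=0;m[260:]=0;m[:,320:]=0;m[:,:120]=0
b,c,s=blob(m);Q=C[b];Q=Q[(Q[:,2]>.06)&(Q[:,2]<.11)];print(c,s,Q.max(0),((Q-O)@Y).min(),((Q-O)@Y).max(),np.median((Q-O)@Y))
```

```text
t 5.9 housing xyz 0.0007 0.1946 0.0722 F [ -3.  -14.4  10.4] q [-0.08  0.6  -0.54  1.85  0.41  0.81 -0.9 ]
d [-0.0006 -0.0007  0.0002] r [-0.0019  0.0085 -0.0033]
[194.171875 145.15625 ] [188 137  13  18 128] [0.56078277 0.23588076 0.09529186] 0.20203132924235948 0.21206181643010213 0.20513146491141337
```

View pics/s1.png

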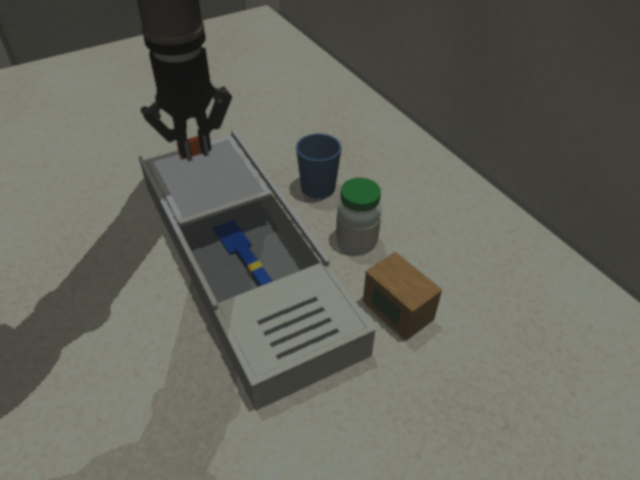

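The guard is at its stop: the force rises with no motion and the tab is at about 0.207–0.210. The side view shows the whole hatch free, with the band near (254,266), the blade at (230,232) and the handle running to (266,283).

{"op": "step_hand", "data": {"steps": [-0.015, 0, 0, 0, 0, 0, -0.01, 0, -0.03, 0, 0, 0, -0.04, 0, -0.03, 0, 0, 0, -0.04, 0, 0, 0, 0, 0, -0.04, 0, 0, 0, 0, 0], "finger_gap": 0.05}}

```text
clock: 6.45
position: [0.542, 0.0793, 0.1336]
tcp_rot: [3.138, -0.002, 1.512]
wrist_force: [0.6, -1.2, -0.3]
grip_width: 0.0501
grasp_force: 0.0
```

Run:
```python
from h import *
O=np.array([.5374,.0247,0]);Y=np.array([.0598,.9982,0]);X=np.array([.9982,-.0598,0])
p=cv2.imread("pics/s1.png")[:,:,::-1].copy(); H=hsv(p).astype(int)
roi=np.zeros((480,640),bool);roi[205:300,195:300]=1
m=(H[...,0]>18)&(H[...,0]<35)&(H[...,1]>110)&roi
b,c,s=blob(m);print("band side",c,s)
P0,e=tri(c,(270,281.6));print("band tri",P0,e)
B=(H[...,0]>105)&(H[...,0]<130)&(H[...,1]>110)&roi
v,u=np.nonzero(B)
Q=np.array([plane("side",a,b_,.014 if b_>c[1] else .006) for a,b_ in zip(u,v)])
h=np.c_[(Q-O)@X,(Q-O)@Y]; print("y range",h[:,1].min(),h[:,1].max())
for lo in np.arange(-.08,.12,.02):
    k=h[(h[:,1]>lo)&(h[:,1]<lo+.02)]
    if len(k): print(round(lo+.01,3),k[:,0].min().round(4),k[:,0].max().round(4),k[:,0].mean().round(4))
b0=plane("side",*c,.014)-O;print("band side plane",b0@X,b0@Y)
```

```bash
python3 go.py 0 0 .1 0 -.01
```

```text
band side [253.9047619  265.85714286] [248 261  14  12  84]
band tri [0.54233932 0.01532921 0.01493677] 5.396881216823091e-05
y range -0.04419317528676709 0.10097654257196398
-0.05 -0.0013 0.0163 0.0075
-0.03 -0.0026 0.0165 0.0068
-0.01 -0.0019 0.0147 0.0066
0.01 -0.0032 0.0168 0.0066
0.03 -0.0129 0.0193 0.0051
0.05 -0.0153 0.0209 0.0029
0.07 -0.0161 0.0201 0.0018
0.09 -0.0167 0.0181 0.0007
0.11 0.0121 0.0157 0.0139
band side plane 0.00573282721811159 -0.008261670798983189
t 6.45 housing xyz 0.0013 0.0547 0.1336 F [ 0.6 -1.2 -0.3] q [ 0.21  0.45 -0.58  1.92  0.32  0.86 -0.6 ]
d [-0.0548 -0.0015  0.0335] r [ 0.0033 -0.0017 -0.049 ]
```

Band triangulated height is 14.9 mm (expected 14) with a 0.05 mm ray gap, and the blade tip is at y = +101, consistent with a 220 mm length. Grasp 25 mm blade-side of the band.

{"op": "step_hand", "data": {"steps": [0, 0, 0, 0, 0, -0.049, -0.038, 0.003, 0, 0, 0, 0, 0, 0, 0.03, 0, 0, 0, 0, 0, 0, 0, 0, 0]}}

```text
clock: 6.85
position: [0.5418, 0.0403, 0.0998]
tcp_rot: [-3.137, -0.0, 1.558]
wrist_force: [-0.6, 0.9, 1.2]
grip_width: 0.0503
grasp_force: 0.0
```

```bash
python3 go.py .0043 .016 .004 0 -.011
```

```text
t 6.85 housing xyz 0.0035 0.0158 0.0998 F [-0.6  0.9  1.2] q [ 0.26  0.49 -0.56  1.95  0.36  0.8  -0.52]
d [0.0001 0.0013 0.0958] r [-0.0045 -0.0001 -0.002 ]
```

{"op": "step_hand", "data": {"steps": [0, 0, 0.03, 0, 0, 0, 0, 0, 0.03, 0, 0, 0, 0, 0, 0.025, 0, 0, 0, 0, 0, 0, 0, 0, 0]}}

```text
clock: 7.25
position: [0.5417, 0.0429, 0.0154]
tcp_rot: [-3.137, -0.001, 1.562]
wrist_force: [-1.6, 0.7, -0.3]
grip_width: 0.0504
grasp_force: 0.0
```

{"op": "step_hand", "data": {"steps": [0, 0, 0.006, 0, 0, 0, 0, 0, 0.005, 0, 0, 0, 0, 0, 0, 0, 0, 0]}}

```text
clock: 7.55
position: [0.5443, 0.0419, 0.0069]
tcp_rot: [3.141, -0.0, 1.56]
wrist_force: [0.1, -0.1, 0.7]
grip_width: 0.05
grasp_force: 0.0
```

{"op": "step_hand", "data": {"steps": [0, 0, 0, 0, 0, 0, 0, 0, 0, 0, 0, 0, 0, 0, 0, 0, 0, 0, 0, 0, 0, 0, 0, 0], "finger_gap": 0.0, "grip_force": 50}}

```text
clock: 7.95
position: [0.5445, 0.0417, 0.0071]
tcp_rot: [3.14, 0.0, 1.56]
wrist_force: [-0.1, -0.1, 5.7]
grip_width: 0.0159
grasp_force: 49.3
```

```bash
python3 go.py .0043 .016 .004 0 -.011
```

```text
t 7.95 housing xyz 0.006 0.0173 0.0071 F [-0.1 -0.1  5.7] q [ 0.18  0.63 -0.48  1.99  0.48  0.63 -0.62]
d [-0.0013 -0.0018  0.0031] r [ 0.0013  0.0001 -0.0001]
```

{"op": "step_hand", "data": {"steps": [0, 0, -0.004, 0, 0, 0, -0.013, 0, 0, 0, 0, 0, -0.013, 0, 0, 0, 0, 0, -0.013, 0, 0, 0, 0, 0, 0, 0, 0, 0, 0, 0]}}

```text
clock: 8.45
position: [0.543, -0.0013, 0.0099]
tcp_rot: [-3.141, 0.002, 1.555]
wrist_force: [-0.8, -0.7, -0.5]
grip_width: 0.0161
grasp_force: 48.9
```

```bash
python3 go.py .0043 -.022 .010 0 -.011
```

```text
t 8.45 housing xyz 0.0071 -0.0256 0.0099 F [-0.8 -0.7 -0.5] q [ 0.26  0.62 -0.48  2.    0.48  0.63 -0.55]
d [ 0.0037 -0.0027 -0.0002] r [-0.0011  0.002  -0.0046]
```

{"op": "step_hand", "data": {"steps": [-0.001, 0, -0.0116, 0, 0.085, 0, 0, 0, 0, 0, 0, 0, -0.001, 0, -0.0116, 0, 0.085, 0, 0, 0, 0, 0, 0, 0]}}

```text
clock: 8.85
position: [0.5438, -0.0038, 0.0332]
tcp_rot: [3.142, -0.169, 1.554]
wrist_force: [0.4, -0.7, -1.5]
grip_width: 0.0162
grasp_force: 49.0
```

```bash
python3 go.py .0043 -.0273 .034 .17 -.011
```

Run:
```python
from h import *
p,d=ctrl.read_camera("side"); cv2.imwrite("pics/s2.png",cv2.resize(p[120:400,100:420,::-1],None,fx=2,fy=2))
```

```text
t 8.85 housing xyz 0.0081 -0.0281 0.0332 F [ 0.4 -0.7 -1.5] q [ 0.49  0.63 -0.63  1.98  0.32  0.64 -0.32]
d [ 0.0011 -0.0038 -0.0006] r [ 0.0011  0.0012 -0.006 ]
```

View pics/s2.png

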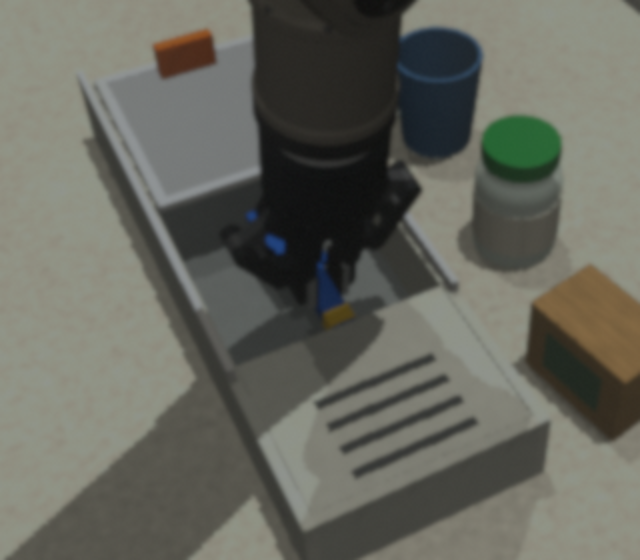

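The scraper is held, with its band at crop (338,315) and the blade rising at crop (265,235). The guard is still at its stop. I'll continue the tilt, then pull along the scraper.

{"op": "step_hand", "data": {"steps": [-0.001, 0, -0.0116, 0, 0.085, 0, 0, 0, 0, 0, 0, 0, -0.001, 0, -0.0116, 0, 0.085, 0, 0, 0, 0, 0, 0, 0]}}

```text
clock: 9.3
position: [0.5434, -0.0092, 0.0546]
tcp_rot: [-3.14, -0.338, 1.555]
wrist_force: [-0.1, -0.2, -1.6]
grip_width: 0.016
grasp_force: 49.0
```

```bash
python3 go.py .0043 -.032 .055 .34 -.011
```

```text
t 9.3 housing xyz 0.0081 -0.0335 0.0546 F [-0.1 -0.2 -1.6] q [ 0.69  0.68 -0.78  1.95  0.19  0.69 -0.12]
d [ 0.0017 -0.0037  0.0002] r [ 0.0001  0.0023 -0.0041]
```

{"op": "step_hand", "data": {"steps": [0.02, 0, 0, 0, 0, 0, 0.02, 0, 0, 0, 0, 0, 0.02, 0, 0, 0, 0, 0, 0, 0, 0, 0, 0, 0]}}

```text
clock: 9.7
position: [0.5438, 0.0557, 0.0776]
tcp_rot: [3.139, -0.341, 1.569]
wrist_force: [-0.3, -0.2, -1.2]
grip_width: 0.0161
grasp_force: 49.0
```

{"op": "step_hand", "data": {"steps": [0.02, 0, 0, 0, 0, 0, 0.02, 0, 0, 0, 0, 0, 0.005, 0, 0, 0, 0, 0, 0, 0, 0, 0, 0, 0]}}

```text
clock: 10.1
position: [0.5442, 0.093, 0.0909]
tcp_rot: [3.141, -0.339, 1.563]
wrist_force: [0.4, 0.4, -1.7]
grip_width: 0.0165
grasp_force: 49.0
```

```bash
python3 go.py .0043 .064 .09 .34 -.011
```

```text
t 10.1 housing xyz 0.0027 0.0686 0.0909 F [ 0.4  0.4 -1.7] q [ 0.54  0.61 -0.81  1.96  0.15  0.68 -0.28]
d [-0.0047  0.0013 -0.0007] r [-0.0001  0.0007  0.0029]
```

{"op": "step_hand", "data": {"steps": [0.01, 0, -0.028, 0, 0, 0, 0.01, 0, -0.028, 0, 0, 0, 0.01, 0, -0.028, 0, 0, 0, 0.01, 0, -0.028, 0, 0, 0, 0.01, 0, -0.028, 0, 0, 0]}}

```text
clock: 10.6
position: [0.5442, 0.0907, 0.2398]
tcp_rot: [-3.141, -0.339, 1.558]
wrist_force: [1.1, -0.3, -0.7]
grip_width: 0.0163
grasp_force: 49.0
```

```bash
python3 go.py
```

```text
t 10.6 housing xyz 0.0028 0.0663 0.2398 F [ 1.1 -0.3 -0.7] q [ 0.65  0.42 -0.93  1.84  0.    0.97 -0.23]
```

{"op": "step_hand", "data": {"steps": [0.007, 0, -0.019, 0, 0, 0, 0.003, 0, -0.009, 0, 0, 0, 0, 0, 0, 0, 0, 0, 0, 0, 0, 0, 0, 0, 0, 0, 0, 0, 0, 0]}}

```text
clock: 11.1
position: [0.5436, 0.0918, 0.2675]
tcp_rot: [-3.139, -0.34, 1.559]
wrist_force: [0.5, -0.9, -0.9]
grip_width: 0.0163
grasp_force: 49.1
```

Run:
```python
from h import *
O=np.array([.5374,.0247,0]);Y=np.array([.0598,.9982,0])
p,d=ctrl.read_camera("side"); cv2.imwrite("pics/s3.png",p[:,:,::-1])
H=hsv(p).astype(int);C=cloud("side",d)
m=(H[...,0]>105)&(H[...,0]<130)&(H[...,1]>150); Q=C[m]; Q=Q[Q[:,2]>.1]; h=(Q-O)@Y
k=h.argsort(); print("lowest-y blue",Q[k[:5]].round(3),"highest",Q[k[-5:]].round(3),"minz",Q[:,2].min())
m=(H[...,0]<18)&(H[...,1]>120)&(H[...,2]>60); m[:100]=0;m[260:]=0;m[:,320:]=0;m[:,:120]=0
Q=C[blob(m)[0]]; T=Q[abs(Q[:,2]-.0945)<.004];print("tab y",np.median((T-O)@Y),len(T))
```

```text
lowest-y blue [[ 0.34  -0.482  0.618]
 [ 0.546 -0.038  0.229]
 [ 0.543 -0.038  0.231]
 [ 0.544 -0.038  0.23 ]
 [ 0.543 -0.037  0.228]] highest [[0.544 0.169 0.294]
 [0.542 0.17  0.291]
 [0.543 0.17  0.293]
 [0.548 0.17  0.292]
 [0.547 0.17  0.293]] minz 0.22752037613232595
tab y 0.207195877635775 133
```

View pics/s3.png

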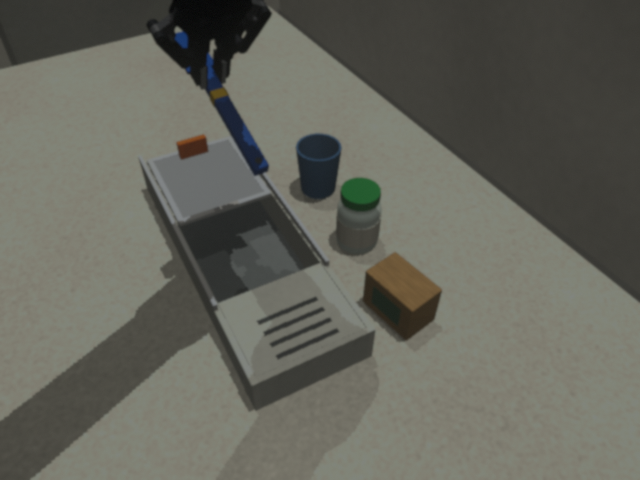

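The scraper is out: handle tip at z ≈ 0.228 (pixel 264,168) and blade at z ≈ 0.29. The guard is open, with the tab at y ≈ 207 mm, and the bystanders are where they stood.

```bash
python3 -c "
from bench import ctrl
print(ctrl.hand_in())"
```

```text
the job is handed in; nothing more can be done
None
```

I handed the job in with the guard slid to its stop and the scraper held still, its lower end about 0.23 m above the counter; the jar, cup and carton looked unmoved in the last picture, and no verdict was returned.

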